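# Bolt the key box shut past its spring catch

### The job

Lock up the blue key box with the fingertips alone: first push its lid down shut. Then press the yellow spring catch down with one fingertip and keep it down while the other fingertip pushes the red knob, without forcing it, until the bolt is fully home in the keeper on the lid; then let the catch spring up. Leave the things lying round the box where they are.

Things in the scene. Friction and masses are not known exactly. Their poses are not given: they have to be found in the camera images.
- key_box: Blue steel key box, fixed to the bench, 260 (x) x 150 (y) x 60 mm high. Origin: centre of its underside on the bench; its z is up. Its +x axis, roughly the robot's left, is the way the bolt slides to lock. The solid deck (top 60 mm up) is the -x part, x = -130 to -10 mm; the well with the lid is the +x part, x = -10 to 130 mm. The bolt runs along x on the line y = -20 mm, the catch on the line y = +30 mm, 50 mm apart.
- lid (a joint): Lid of the well (steel frame, clear pane), hinged on the box's +x end about its y axis: angle in rad, 0 = shut (top flush with the deck), starts ajar at 0.35 to 0.55. Stiff hinge: it stays where it is left and takes about 1 to 2 N to push down at lid_press. Shut, it comes to a hard stop.
- lid_press (a point): Point on the lid's top face to press on, 100 mm from the hinge, 35 mm to the box's +y side of the middle. It swings with the lid and is 60 mm above the bench when the lid is shut. A keeper (dark steel bridge, rising 23 mm above the lid's top, 14 mm in x) stands on the lid's free edge on the bolt's line and reaches to 2 mm short of the box's middle line y = 0.
- lid_hinge (a point): Middle of the hinge at the height of the lid's top face (60 mm above the bench). A point of the lid at distance r has height 60 mm + r sin(angle) and lies r cos(angle) from the hinge, towards the box's -x.
- catch (a joint): Spring safety catch: how far it is pressed down, m. 0 = up, 0.008 = fully down on its stop. The spring takes about 2 N to start and 7 N fully down, and lifts the catch again when let go. Its tooth clears the bolt's comb from 0.0055 on.
- catch_pad: The catch's yellow pad, 90 (along the box's x) x 26 mm, flat on top, which is the part to press. It moves straight down as a whole wherever it is pressed, does not move along with the bolt, and a fingertip can slide along it. Origin: centre of its top face, which is 86 mm above the bench when up and 78 mm when fully down.
- bolt (a joint): How far the bolt has slid towards the box's +x, m. 0 = fully drawn, 0.044 = end stop; starts at 0 to 0.008. From 0.036 on it is home, through the keeper. With the catch up the comb stops it near 0.009, and again near 0.024 if the catch is let up half-way. Friction about 2 N; it stays where it is left. If the catch is let up with the bolt home, it locks.
- knob: The bolt's red knob, an upright block 14 (box x) x 26 (box y) x 42 mm, at the tail end of the bolt, moving with it. Origin: centre of its underside, 66 mm above the bench; its top is 108 mm above the bench. Behind it (box -x) there is only the flat deck, so a fingertip at the height of the pressed pad stands free there.
- knob_back (a point): Centre of the knob's rear (-x) face, to be pushed towards the box's +x; 87 mm above the bench. Ahead of it a fixed steel staple, 23 mm above the deck, bridges the bolt at box x = -28 to -18 mm, y = -44 to 4 mm.
- carton: Bystander, loose: small brown carton, 110 x 77 x 40 mm, to the right of the key box. Origin: centre of its underside.
- brown_roll: Bystander, loose: roll of brown packing tape lying flat, 113 mm across, 48 mm high. Origin: centre of its underside.
- stapler: Bystander, loose: red and black desk stapler, 149 mm long, 44 mm high, to the left of the key box. Origin: centre of its underside.
- red_marker: Bystander, loose: white felt marker with a red cap lying down, 126 mm long, 18 mm high. Origin: centre of its underside.
- blue_marker: Bystander, loose: white felt marker with a blue cap lying down, 134 mm long, 18 mm high, to the right of the key box. Origin: centre of its underside.

How it is judged (in metres and radians):
On the way, in this order (a step that is already met when the one before it is completed fails the run):
1. the lid has been pushed shut (value of joint lid below 0.03 rad), for 0.2 s.
2. a finger presses the catch down while the bolt, pushed by the other finger, has left its drawn position (value of joint catch above 0.005 m and contact force between the fingers and catch_pad above 0.5 N and contact force between the fingers and knob above 0.3 N and value of joint bolt above 0.012 m), for 0.04 s.
At the end, for the whole second after the job is handed in: The lid is shut (under 0.03 rad), the bolt is home in the keeper (slid more than 36 mm), and the catch has sprung up again (pressed less than 1.5 mm) (value of joint lid below 0.03 rad and value of joint bolt above 0.036 m and value of joint catch below 0.0015 m); the robot touches nothing.
It fails at once if the knob is forced (more than 60 N) (contact force between the fingers and knob above 60 N).
It fails at once if the lid is lifted open wide instead of pushed shut (over 0.7 rad) (value of joint lid above 0.7 rad).
It fails at once if a thing lying round the box is lifted or shifted by more than 20 mm (distance of any of carton, brown_roll, stapler, red_marker, blue_marker from where it was at the start of the episode above 0.02 m).
It also fails if it takes over 45 s, if anything falls off the work surface, if the arm or the gripper's body presses on something with over 40 N, if the wrist force passes 120 N, or if a joint passes its speed limit or range.

### The arm

A 6-joint arm with a two-finger parallel gripper is mounted at the origin on the work surface; the furniture and walls round the work are solid. World frame = base frame: x ahead of the robot, y to its left, z up, the work surface at z = 0. Lengths are in mm, angles in rad, forces in N, time in s.
With the tool pointing down it reaches from about 350 to 975 mm from the base axis. Payload 7.1 kg.
Tool frame: the origin (TCP) lies on the mounting face of the last link; the fingertips stand 182 mm ahead of it and the grasp point (between the pads) lies 163 mm ahead of it (ctrl.tcp_to_tips is the distance from the TCP to the fingertips, in mm); z points along the fingers, y is the direction in which the jaws open and shut (so a half turn about z gives the same grasp; the last joint's range is limited). The gripper opens to 88 mm and grips with 3 to 60 N. Pads are 20 mm wide; open, the fingers measure 115 mm over their backs; the gripper's body (75 mm by 178 mm) begins 61 mm behind the grasp point.
Start: joints at [-1.139, 0.423, 1.63, -0, 1.089, -0.019], TCP at [272.318, -562.538, 404.675] pointing down, gripper open.
Joint ranges: [-3, 3], [-0.9, 2.11], [0.09, 2.58], [-1.31, 4.45], [0.11, 2.69], [-2.54, 2.54]. Speed limits (rad/s): [2.39, 2.39, 3.01, 3.14, 3.14, 3.14].

### API

Orientations are given as a rotation vector (axis times angle).
In Python, from workcell import ctrl gives the robot as it stands. The module is installed in compiled form; this text tells all that it offers.
- The arm moves only by the tool send_rows, never from a script. Its argument "commands" is a list of rows, each an object with "translation": the shift along the world's x, y, z normalised to -1 to 1, where 1 is 0.1 m, a list of three; "twist": the turn, a rotation vector about the world's x, y, z normalised to -1 to 1, where 1 is 0.5 rad, a list of three. A call has exactly 10 rows; each row is the pose to reach, as a shift and turn from the pose commanded when the call began; what a row does not reach only later rows make up. A row lasts 1/10 s, in which the tool goes at most 50 mm and 8.59 degrees, less where a joint would pass 70% of its speed; a pose out of reach is approached as far as the arm can. A call with a number of a shift or a turn outside -1 to 1 is refused whole. A call with a gripper value outside its range is refused whole. "grip" is the closure, from -1 (fully open) to 1 (shut), set as the call begins (left out, the last holds). The fingers move at their own pace and stop on an object; the grip force is fixed at half the most. Time passes only in rows, so rows that repeat a pose let the fingers close, or fill a call up. It gives the time, the measured TCP pose, the force and the opening at its end, in the units of the state.
- ctrl.get_obs(): the state, without advancing time (a new reading comes with each control period).
- ctrl.get_image(name): name is "scene" or "top" or "wrist"; returns a dict with "img" (400x640x3 uint8, red, green, blue), "intrinsics" (3x3 intrinsics, pixels), "cam_to_world" (4x4, takes a point from camera to world coordinates). Camera axes: x right, y down, z forward; pixel columns grow to the right and rows downward; lengths in mm; the calibration is good to about 2 mm. A picture is of the moment at which its call begins. There is no depth.
- ctrl.close_job(): hands the job in, once; it reports no verdict.
The state is a dict: "t": time; "qpos": joint angles; "qvel": joint speeds; "joint_torque": joint torques, N m; "ee_pos": TCP position; "orientation": TCP orientation; "ft_force": force on the tool from outside, world axes, zero at the start; "moment": the same for the moment, N m; "width": finger opening in mm.
Only numpy, scipy, OpenCV 4.12 (cv2) and the standard library are available. Lean on these libraries where they do the work, as an engineer would, in place of code of your own. Each camera call takes 0.05 s, during which the arm holds its last target. There are 200 camera calls.

## Working session

There is one attempt and no reset: what is moved stays moved. The work goes in short steps, Python scripts to look and compute and a tool call to move; the robot and the scene stay as the last step left them, time stands still between calls to the robot, and variables do not carry over. Pictures are saved under pics/ and viewed, about 8 in all and at most 12, crops included, and the job is handed in when it is done.

Besides the shell and the picture viewer there is one more tool, called as name([rows], argument=value, ...), one row to a line, values as JSON. send_rows: Moves the arm, as the interface text tells. Its arguments: {"type":"object","properties":{"commands":{"type":"array","items":{"type":"object","properties":{"translation":{"type":"array","items":{"type":"number"}},"twist":{"type":"array","items":{"type":"number"}}}}},"grip":{"type":"number"}},"required":["commands"]}

```bash
mkdir -p pics; python3 - <<'E'
from workcell import ctrl
import cv2,numpy as np
o=ctrl.get_obs();print({k:np.round(v,3) for k,v in o.items()},ctrl.tcp_to_tips)
for n in("top","scene"):
    d=ctrl.get_image(n);cv2.imwrite(f"pics/{n}0.png",d["img"][...,::-1]);np.savez(f"{n}0.npz",**d)
    print(np.round(d["intrinsics"],1).tolist(),np.round(d["cam_to_world"],3).tolist())
E
```

```text
{'t': np.float64(0.0), 'qpos': array([-1.139,  0.424,  1.631, -0.   ,  1.089, -0.019]), 'qvel': array([ 0.   , -0.001,  0.   ,  0.001, -0.001, -0.001]), 'joint_torque': array([ 2.0000e-03, -5.4462e+01, -2.7367e+01,  6.4000e-02,  2.3000e-02,
       -0.0000e+00]), 'ee_pos': array([ 272.192, -562.323,  403.948]), 'orientation': array([-3.061e+00, -7.020e-01,  1.000e-03]), 'ft_force': array([0.4  , 0.347, 0.04 ]), 'moment': array([-0.046, -0.002, -0.011]), 'width': np.float64(87.567)} 182.0
[[384.2, 0.0, 318.2], [0.0, 384.2, 199.0], [0.0, 0.0, 1.0]] [[-0.025, -0.986, 0.163, 276.55], [-1.0, 0.026, 0.001, 92.7], [-0.005, -0.162, -0.987, 960.774], [0.0, 0.0, 0.0, 1.0]]
[[443.0, 0.0, 319.5], [0.0, 443.0, 188.4], [0.0, 0.0, 1.0]] [[0.675, -0.304, 0.672, -300.583], [-0.738, -0.282, 0.613, -564.558], [0.004, -0.91, -0.415, 547.617], [0.0, 0.0, 0.0, 1.0]]
```

View pics/top0.png

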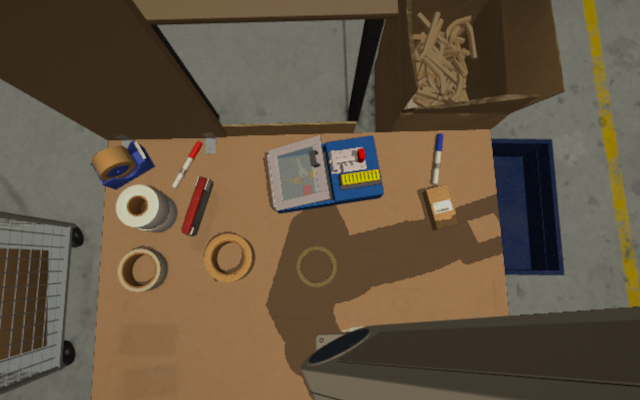

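View pics/scene0.png

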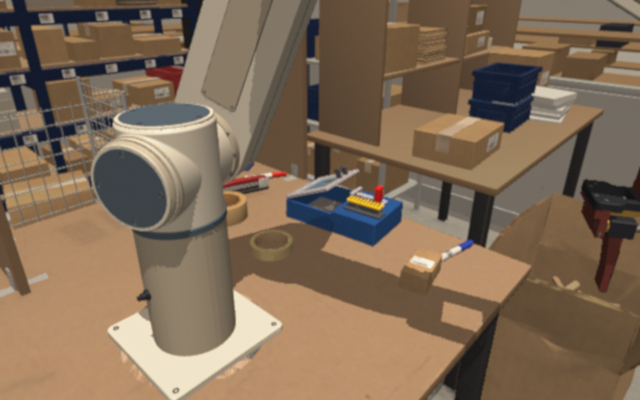

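```bash
python3 - <<'E'
import cv2
i=cv2.imread("pics/top0.png")[125:220,255:395]
cv2.imwrite("pics/c1.png",cv2.resize(i,None,fx=5.7,fy=5.7,interpolation=cv2.INTER_CUBIC))
E
```

```text
(no output)
```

View pics/c1.png

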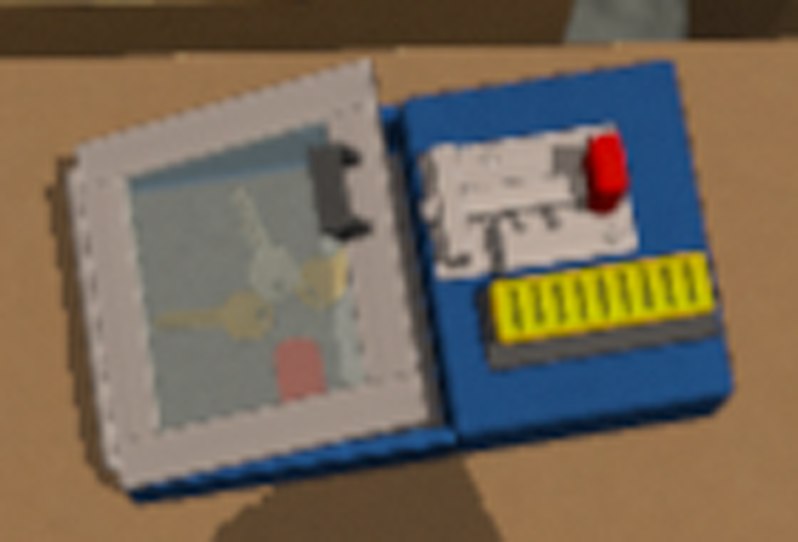

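```bash
cat > h.py <<'E'
import numpy as np
from scipy.optimize import least_squares
from scipy.spatial.transform import Rotation as R
def proj(d,P):
    M=np.linalg.inv(d["cam_to_world"]);c=P@M[:3,:3].T+M[:3,3];q=c@d["intrinsics"].T
    return q[:,:2]/q[:,2:]
def b2w(p,P):
    c,s=np.cos(p[2]),np.sin(p[2]);P=np.atleast_2d(P)
    return np.c_[p[0]+c*P[:,0]-s*P[:,1],p[1]+s*P[:,0]+c*P[:,1],P[:,2]]
E
python3 - <<'E'
from h import *
from workcell import ctrl
d=dict(np.load("top0.npz"))
c=np.array([[403,100],[673,62],[735,392],[455,432],
 [490,283],[710,250],[715,308],[500,343],[75,160],[118,490],[372,62],[428,425]],float)
px=(c+.5)/5.7-.5+[255,125]
def model(p):
    ca,sa=np.cos(p[4]),np.sin(p[4]);q=p[3]
    L=139
    return np.array([[-10,-75,60],[-130,-75,60],[-130,75,60],[-10,75,60],
     [q+45,17,86],[q-45,17,86],[q-45,43,86],[q+45,43,86],[130,-75,60],[130,75,60],
     [130-L*ca,-75,60+L*sa],[130-L*ca,75,60+L*sa]])
f=lambda p:(proj(d,b2w(p,model(p)))-px).ravel()
r=least_squares(f,[650,60,1.6,-80,.45],x_scale=[10,10,.1,10,.1],loss="soft_l1")
p=r.x;print(p);print(np.round(f(p).reshape(-1,2),1).tolist())
np.save("box.npy",p)
# knob: top-face -x/-y far corner etc.
for uv in ([620,134],[627,182]):
    u=(np.array(uv)+.5)/5.7-.5+[255,125]
    ray=d["cam_to_world"][:3,:3]@np.linalg.solve(d["intrinsics"],[*u,1]);o=d["cam_to_world"][:3,3]
    w=o+ray*(108-o[2])/ray[2];v=w[:2]-p[:2];cc,ss=np.cos(p[2]),np.sin(p[2])
    print("knob rear corner box",cc*v[0]+ss*v[1],-ss*v[0]+cc*v[1])
o=ctrl.get_obs();Rt=R.from_rotvec(o["orientation"]).as_matrix();print(Rt.round(3))
by=np.array([-np.sin(p[2]),np.cos(p[2])])
a=np.arctan2(by[1],by[0])-np.arctan2(Rt[1,1],Rt[0,1]);print("turn deg",np.degrees((a+np.pi/2)%np.pi-np.pi/2))
th=p[4];print("press",b2w(p,[130-100*np.cos(th),35,60+100*np.sin(th)]),"shut",b2w(p,[30,35,60]))
E
```

```text
[ 4.90241056e+02  7.55544217e+01  1.70028078e+00 -7.85558150e+01
  3.87846261e-01]
[[-1.0, -0.4], [0.2, -1.2], [0.5, 0.7], [-0.2, 1.4], [0.0, -0.0], [-0.6, -0.1], [0.6, 0.5], [0.1, 0.3], [-0.4, -2.3], [0.5, 0.3], [-0.2, -0.1], [0.4, -0.2]]
knob rear corner box -93.39297428686228 -30.698822087769194
knob rear corner box -92.71005009726126 -10.582721919028355
[[ 0.9    0.436 -0.001]
 [ 0.436 -0.9    0.001]
 [ 0.    -0.001 -1.   ]]
turn deg 71.59026333611988
press [[450.70131639 108.14922475  97.8195522 ]] shut [[451.66036741 100.78397682  60.        ]]
```

send_rows([
  {"translation":[0.03,0.1,0],"twist":[0,0,0.042]},
  {"translation":[0.06,0.2,0],"twist":[0,0,0.084]},
  {"translation":[0.1,0.3,0],"twist":[0,0,0.126]},
  {"translation":[0.13,0.4,0],"twist":[0,0,0.168]},
  {"translation":[0.16,0.5,0],"twist":[0,0,0.21]},
  {"translation":[0.2,0.6,0],"twist":[0,0,0.252]},
  {"translation":[0.23,0.7,0],"twist":[0,0,0.294]},
  {"translation":[0.26,0.8,0],"twist":[0,0,0.336]},
  {"translation":[0.3,0.9,0],"twist":[0,0,0.378]},
  {"translation":[0.33,1,0],"twist":[0,0,0.42]},
], grip=1)

```text
t: 1.1
ee_pos: [305.7, -461.7, 404.7]
orientation: [2.971, 1.022, 0.0]
ft_force: [1.0, -0.3, -0.3]
width: 11.2
```

send_rows([
  {"translation":[0.03,0.1,0],"twist":[0,0,0.042]},
  {"translation":[0.06,0.2,0],"twist":[0,0,0.084]},
  {"translation":[0.1,0.3,0],"twist":[0,0,0.126]},
  {"translation":[0.13,0.4,0],"twist":[0,0,0.168]},
  {"translation":[0.16,0.5,0],"twist":[0,0,0.21]},
  {"translation":[0.2,0.6,0],"twist":[0,0,0.252]},
  {"translation":[0.23,0.7,0],"twist":[0,0,0.294]},
  {"translation":[0.26,0.8,0],"twist":[0,0,0.336]},
  {"translation":[0.3,0.9,0],"twist":[0,0,0.378]},
  {"translation":[0.33,1,0],"twist":[0,0,0.42]},
])

```text
t: 2.1
ee_pos: [338.7, -361.7, 404.7]
orientation: [2.847, 1.327, 0.0]
ft_force: [0.7, -0.4, 0.1]
width: 0.4
```

send_rows([
  {"translation":[0.03,0.1,0],"twist":[0,0,0.042]},
  {"translation":[0.06,0.2,0],"twist":[0,0,0.084]},
  {"translation":[0.1,0.3,0],"twist":[0,0,0.126]},
  {"translation":[0.13,0.4,0],"twist":[0,0,0.168]},
  {"translation":[0.16,0.5,0],"twist":[0,0,0.21]},
  {"translation":[0.2,0.6,0],"twist":[0,0,0.252]},
  {"translation":[0.23,0.7,0],"twist":[0,0,0.294]},
  {"translation":[0.26,0.8,0],"twist":[0,0,0.336]},
  {"translation":[0.3,0.9,0],"twist":[0,0,0.378]},
  {"translation":[0.33,1,0],"twist":[0,0,0.42]},
])

```text
t: 3.1
ee_pos: [371.7, -261.7, 404.7]
orientation: [2.692, 1.619, 0.0]
ft_force: [-0.1, -0.0, 0.2]
width: 0.3
```

send_rows([
  {"translation":[0.03,0.1,0],"twist":[0,0,0.042]},
  {"translation":[0.06,0.2,0],"twist":[0,0,0.084]},
  {"translation":[0.1,0.3,0],"twist":[0,0,0.126]},
  {"translation":[0.13,0.4,0],"twist":[0,0,0.168]},
  {"translation":[0.16,0.5,0],"twist":[0,0,0.21]},
  {"translation":[0.2,0.6,0],"twist":[0,0,0.252]},
  {"translation":[0.23,0.7,0],"twist":[0,0,0.294]},
  {"translation":[0.26,0.8,0],"twist":[0,0,0.336]},
  {"translation":[0.3,0.9,0],"twist":[0,0,0.378]},
  {"translation":[0.33,1,0],"twist":[0,0,0.42]},
])

```text
t: 4.1
ee_pos: [404.7, -161.7, 404.7]
orientation: [2.508, 1.892, 0.0]
ft_force: [0.0, -0.3, -0.5]
width: 0.2
```

send_rows([
  {"translation":[0.03,0.1,0],"twist":[0,0,0.042]},
  {"translation":[0.06,0.2,0],"twist":[0,0,0.084]},
  {"translation":[0.1,0.3,0],"twist":[0,0,0.126]},
  {"translation":[0.13,0.4,0],"twist":[0,0,0.168]},
  {"translation":[0.16,0.5,0],"twist":[0,0,0.21]},
  {"translation":[0.2,0.6,0],"twist":[0,0,0.252]},
  {"translation":[0.23,0.7,0],"twist":[0,0,0.294]},
  {"translation":[0.26,0.8,0],"twist":[0,0,0.336]},
  {"translation":[0.3,0.9,0],"twist":[0,0,0.378]},
  {"translation":[0.33,1,0],"twist":[0,0,0.42]},
])

```text
t: 5.1
ee_pos: [437.7, -61.7, 404.7]
orientation: [2.296, 2.144, 0.0]
ft_force: [-0.0, -0.7, 0.8]
width: 0.6
```

send_rows([
  {"translation":[0.03,0.1,0],"twist":[0,0,0.04]},
  {"translation":[0.06,0.2,0],"twist":[0,0,0.08]},
  {"translation":[0.1,0.3,0],"twist":[0,0,0.12]},
  {"translation":[0.13,0.4,0],"twist":[0,0,0.16]},
  {"translation":[0.16,0.5,0],"twist":[0,0,0.2]},
  {"translation":[0.2,0.6,0],"twist":[0,0,0.24]},
  {"translation":[0.23,0.7,0],"twist":[0,0,0.28]},
  {"translation":[0.26,0.8,0],"twist":[0,0,0.32]},
  {"translation":[0.3,0.9,0],"twist":[0,0,0.36]},
  {"translation":[0.33,1,0],"twist":[0,0,0.4]},
])

```text
t: 6.1
ee_pos: [470.7, 38.3, 404.7]
orientation: [2.07, 2.363, 0.0]
ft_force: [0.1, 0.3, 0.7]
width: 0.7
```

```bash
python3 - <<'E'
from workcell import ctrl
import cv2,numpy as np
o=ctrl.get_obs();print({k:np.round(v,3) for k,v in o.items()})
d=ctrl.get_image("wrist");cv2.imwrite("pics/w1.png",d["img"][...,::-1]);np.savez("w1.npz",**d)
print(np.round(d["cam_to_world"],3).tolist())
E
```

```text
{'t': np.float64(6.1), 'qpos': array([ 0.056,  0.197,  1.958,  0.   ,  0.986, -0.076]), 'qvel': array([ 0.21 ,  0.057, -0.072, -0.002,  0.018,  0.009]), 'joint_torque': array([-1.2730e+00, -3.8465e+01, -2.4831e+01,  6.5000e-02,  1.1000e-02,
       -1.0000e-02]), 'ee_pos': array([470.671,  38.314, 404.71 ]), 'orientation': array([2.07 , 2.363, 0.   ]), 'ft_force': array([0.069, 0.274, 0.682]), 'moment': array([-0.002, -0.083,  0.033]), 'width': np.float64(0.688)}
[[0.991, 0.126, 0.039, 460.278], [0.132, -0.947, -0.293, 119.831], [-0.0, 0.295, -0.955, 384.909], [0.0, 0.0, 0.0, 1.0]]
```

View pics/w1.png

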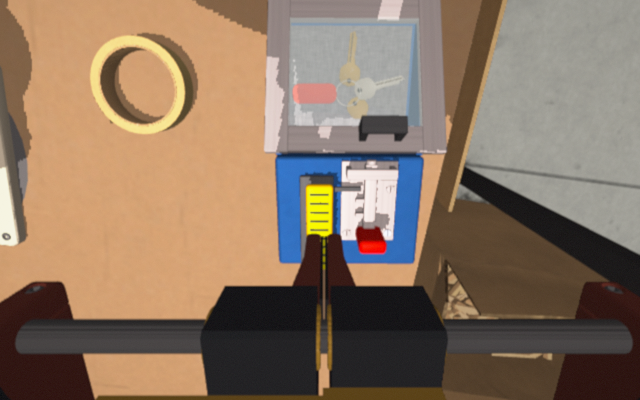

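```bash
python3 - <<'E'
import cv2
i=cv2.imread("pics/w1.png")[140:275,260:460]
cv2.imwrite("pics/c2.png",cv2.resize(i,None,fx=4,fy=4,interpolation=cv2.INTER_CUBIC))
E
```

```text
(no output)
```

View pics/c2.png

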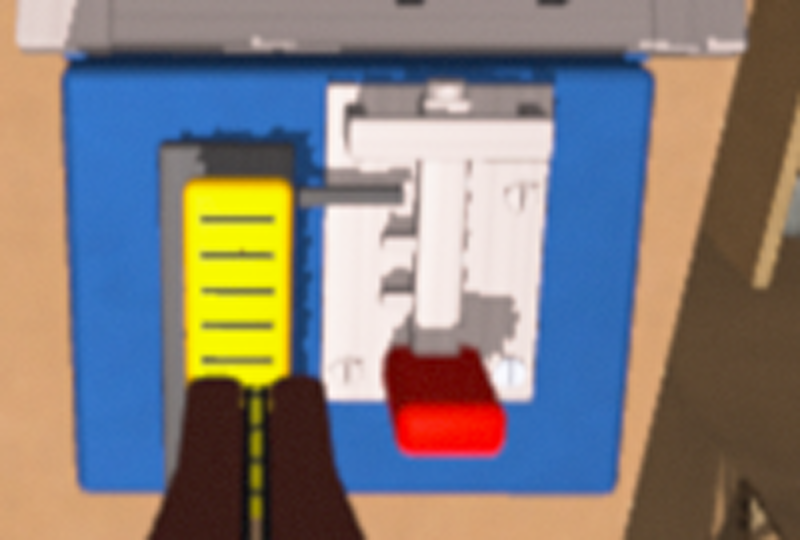

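```bash
python3 - <<'E'
from h import *
d=dict(np.load("top0.npz"));w=dict(np.load("w1.npz"))
c=np.array([[403,100],[673,62],[735,392],[455,432],
 [490,283],[710,250],[715,308],[500,343]],float)
px=(c+.5)/5.7-.5+[255,125]
c2=np.array([[655,66],[615,492],[78,492],[63,66],[293,180],[183,180],[400,455],[505,453],[395,403],[503,403]],float)
px2=(c2+.5)/4-.5+[260,140]
def m(p):
    q=p[3]
    return np.array([[-10,-75,60],[-130,-75,60],[-130,75,60],[-10,75,60],[q+45,17,86],[q-45,17,86],[q-45,43,86],[q+45,43,86]])
def m2(p):
    q=p[3];k=p[4]
    return np.array([[-10,-75,60],[-130,-75,60],[-130,75,60],[-10,75,60],[q+45,17,86],[q+45,43,86],[k-7,-7,108],[k-7,-33,108],[k+7,-7,108],[k+7,-33,108]])
for name,f in (("wrist",lambda p:(proj(w,b2w(p,m2(p)))-px2).ravel()),
  ("both",lambda p:np.r_[(proj(d,b2w(p,m(p)))-px).ravel(),(proj(w,b2w(p,m2(p)))-px2).ravel()])):
    p=least_squares(f,[490,75,1.7,-78,-90],x_scale=[10,10,.1,10,10],loss="soft_l1").x
    print(name,p.round(3));print(np.round(f(p).reshape(-1,2),1).tolist())
np.save("box2.npy",p)
th=.388
print("press",b2w(p,[130-100*np.cos(th),35,60+100*np.sin(th)]),"shut",b2w(p,[30,35,60]))
k=p[4]-7
print("behind knob",b2w(p,[k-10-6,5,0]),"end",b2w(p,[k-10+44,5,0]),"yaw err rad",p[2]-np.pi/2)
E
```

```text
wrist [491.821  76.438   1.699 -78.095 -86.262]
[[1.5, -0.4], [1.2, 1.5], [-1.1, 1.0], [-1.7, -1.0], [-0.3, 0.1], [-0.6, -0.1], [-1.4, 0.3], [0.4, 0.9], [0.4, -0.5], [1.8, -0.4]]
both [491.685  76.163   1.698 -78.117 -85.993]
[[-1.2, -1.0], [-0.0, -1.6], [0.1, 0.2], [-0.6, 0.8], [-0.5, -0.5], [-1.0, -0.5], [0.1, 0.1], [-0.4, -0.3], [1.3, -0.1], [0.9, 1.7], [-1.3, 1.1], [-1.9, -0.8], [-0.5, 0.3], [-0.8, 0.2], [-1.6, 0.3], [0.2, 0.9], [0.2, -0.6], [1.6, -0.4]]
press [[452.21057462 108.84359408  97.83378379]] shut [[453.15550266 101.47065789  60.        ]]
behind knob [[500.58122671 -32.58145057   0.        ]] end [[494.22512984  17.01290427   0.        ]] yaw err rad 0.1274668329288735
```

send_rows([
  {"translation":[-0.04,0.14,0]},
  {"translation":[-0.08,0.28,0]},
  {"translation":[-0.12,0.42,-0.1]},
  {"translation":[-0.16,0.57,-0.23]},
  {"translation":[-0.19,0.71,-0.36]},
  {"translation":[-0.19,0.71,-0.5]},
  {"translation":[-0.19,0.71,-0.63]},
  {"translation":[-0.19,0.71,-0.76]},
  {"translation":[-0.19,0.71,-0.9]},
  {"translation":[-0.19,0.71,-1.0]},
])

```text
validation failed for argument at $.co...
```

send_rows([
  {"translation":[0,0,-0.08]},
  {"translation":[0,0,-0.16]},
  {"translation":[0,-0.01,-0.22]},
  {"translation":[0,-0.02,-0.28]},
  {"translation":[0,-0.03,-0.34]},
  {"translation":[0,-0.04,-0.4]},
  {"translation":[0.01,-0.05,-0.45]},
  {"translation":[0.01,-0.06,-0.5]},
  {"translation":[0.01,-0.07,-0.54]},
  {"translation":[0.01,-0.07,-0.57]},
])

```text
validation failed for argument at $.co...
```

Twist is required in every row.

send_rows([
  {"translation":[-0.04,0.14,0],"twist":[0,0,0]},
  {"translation":[-0.08,0.28,0],"twist":[0,0,0]},
  {"translation":[-0.12,0.42,-0.1],"twist":[0,0,0]},
  {"translation":[-0.16,0.57,-0.23],"twist":[0,0,0]},
  {"translation":[-0.19,0.71,-0.36],"twist":[0,0,0]},
  {"translation":[-0.19,0.71,-0.5],"twist":[0,0,0]},
  {"translation":[-0.19,0.71,-0.63],"twist":[0,0,0]},
  {"translation":[-0.19,0.71,-0.76],"twist":[0,0,0]},
  {"translation":[-0.19,0.71,-0.9],"twist":[0,0,0]},
  {"translation":[-0.19,0.71,-1.0],"twist":[0,0,0]},
])

```text
t: 7.15
ee_pos: [451.2, 108.5, 303.9]
orientation: [-2.072, -2.361, 0.001]
ft_force: [-0.3, -0.1, 0.4]
width: 0.5
```

send_rows([
  {"translation":[0,0,-0.08],"twist":[0,0,0]},
  {"translation":[0,0,-0.16],"twist":[0,0,0]},
  {"translation":[0,-0.01,-0.22],"twist":[0,0,0]},
  {"translation":[0,-0.02,-0.28],"twist":[0,0,0]},
  {"translation":[0,-0.03,-0.34],"twist":[0,0,0]},
  {"translation":[0,-0.04,-0.4],"twist":[0,0,0]},
  {"translation":[0.01,-0.05,-0.45],"twist":[0,0,0]},
  {"translation":[0.01,-0.06,-0.5],"twist":[0,0,0]},
  {"translation":[0.01,-0.07,-0.54],"twist":[0,0,0]},
  {"translation":[0.01,-0.07,-0.57],"twist":[0,0,0]},
])

```text
t: 8.15
ee_pos: [452.4, 101.3, 247.3]
orientation: [2.072, 2.361, -0.0]
ft_force: [-0.4, -0.5, 1.4]
width: 0.3
```

send_rows([
  {"translation":[0,0,-0.01],"twist":[0,0,0]},
  {"translation":[0,0,-0.02],"twist":[0,0,0]},
  {"translation":[0,0,-0.03],"twist":[0,0,0]},
  {"translation":[0,0,-0.04],"twist":[0,0,0]},
  {"translation":[0,0,-0.05],"twist":[0,0,0]},
  {"translation":[0,0,-0.055],"twist":[0,0,0]},
  {"translation":[0,0,-0.06],"twist":[0,0,0]},
  {"translation":[0,0,-0.06],"twist":[0,0,0]},
  {"translation":[0,0,-0.06],"twist":[0,0,0]},
  {"translation":[0,0,-0.06],"twist":[0,0,0]},
])

```text
t: 9.15
ee_pos: [452.4, 101.5, 241.8]
orientation: [2.072, 2.361, 0.0]
ft_force: [-1.5, -0.9, 4.3]
width: 0.7
```

send_rows([
  {"translation":[0,0,0.2],"twist":[0,0,0]},
  {"translation":[0,0,0.4],"twist":[0,0,0]},
  {"translation":[0,0,0.6],"twist":[0,0,0]},
  {"translation":[0.05,-0.14,0.75],"twist":[0,0,0]},
  {"translation":[0.1,-0.28,0.75],"twist":[0,0,0]},
  {"translation":[0.15,-0.42,0.75],"twist":[0,0,0]},
  {"translation":[0.2,-0.56,0.75],"twist":[0,0,0]},
  {"translation":[0.25,-0.7,0.75],"twist":[0,0,0]},
  {"translation":[0.3,-0.85,0.75],"twist":[0,0,0]},
  {"translation":[0.35,-1.0,0.75],"twist":[0,0,0]},
], grip=0.17)

```text
t: 10.15
ee_pos: [487.5, 0.7, 316.5]
orientation: [-2.072, -2.361, 0.0]
ft_force: [-0.3, 0.4, 0.2]
width: 36.3
```

send_rows([
  {"translation":[0.03,-0.08,0],"twist":[0,0,0]},
  {"translation":[0.06,-0.16,0],"twist":[0,0,0]},
  {"translation":[0.1,-0.25,0],"twist":[0,0,0]},
  {"translation":[0.13,-0.34,0],"twist":[0,0,0]},
  {"translation":[0.13,-0.34,0],"twist":[0,0,0]},
  {"translation":[0.13,-0.34,0],"twist":[0,0,0]},
  {"translation":[0.13,-0.34,0],"twist":[0,0,0]},
  {"translation":[0.13,-0.34,0],"twist":[0,0,0]},
  {"translation":[0.13,-0.34,0],"twist":[0,0,0]},
  {"translation":[0.13,-0.34,0],"twist":[0,0,0]},
])

```text
t: 11.15
ee_pos: [500.3, -32.3, 316.7]
orientation: [-2.072, -2.361, 0.0]
ft_force: [-0.5, 0.3, -0.2]
width: 36.1
```

```bash
python3 - <<'E'
from workcell import ctrl
import cv2,numpy as np
o=ctrl.get_obs();print(o["t"],o["ee_pos"],o["width"],o["ft_force"])
d=ctrl.get_image("wrist");np.savez("w2.npz",**d);a=d["img"][...,::-1]
e=ctrl.get_image("top")["img"][125:220,255:395,::-1]
b=cv2.resize(e,(560,380),interpolation=cv2.INTER_CUBIC)
cv2.imwrite("pics/w2.png",a);cv2.imwrite("pics/t2.png",b)
E
```

```text
11.15 [500.25716917 -32.34844426 316.700084  ] 36.096458502172105 [-0.48338069  0.34692388 -0.22738098]
```

View pics/w2.png

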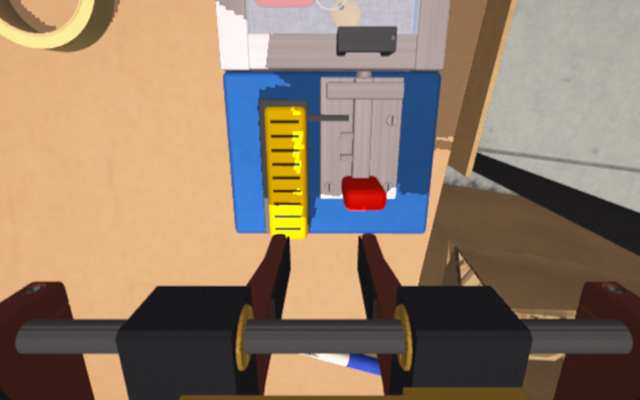

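send_rows([
  {"translation":[0,0,-0.06],"twist":[0,0,0]},
  {"translation":[0,0,-0.12],"twist":[0,0,0]},
  {"translation":[0,0,-0.18],"twist":[0,0,0]},
  {"translation":[0,0,-0.24],"twist":[0,0,0]},
  {"translation":[0,0,-0.3],"twist":[0,0,0]},
  {"translation":[0,0,-0.36],"twist":[0,0,0]},
  {"translation":[0,0,-0.42],"twist":[0,0,0]},
  {"translation":[0,0,-0.42],"twist":[0,0,0]},
  {"translation":[0,0,-0.42],"twist":[0,0,0]},
  {"translation":[0,0,-0.42],"twist":[0,0,0]},
])

```text
t: 12.25
ee_pos: [500.5, -32.5, 274.8]
orientation: [2.072, 2.361, 0.0]
ft_force: [1.2, 0.4, 0.8]
width: 36.3
```

```bash
python3 - <<'E'
from workcell import ctrl
import cv2,numpy as np
o=ctrl.get_obs();print(o["t"],o["ee_pos"],o["width"],o["ft_force"])
d=ctrl.get_image("wrist")
cv2.imwrite("pics/w3.png",cv2.resize(d["img"][90:290,180:460,::-1],None,fx=2.8,fy=2.8,interpolation=cv2.INTER_CUBIC))
E
```

```text
12.25 [500.45199789 -32.54684498 274.84818406] 36.304576095683196 [1.21569641 0.39316877 0.75640919]
```

View pics/w3.png

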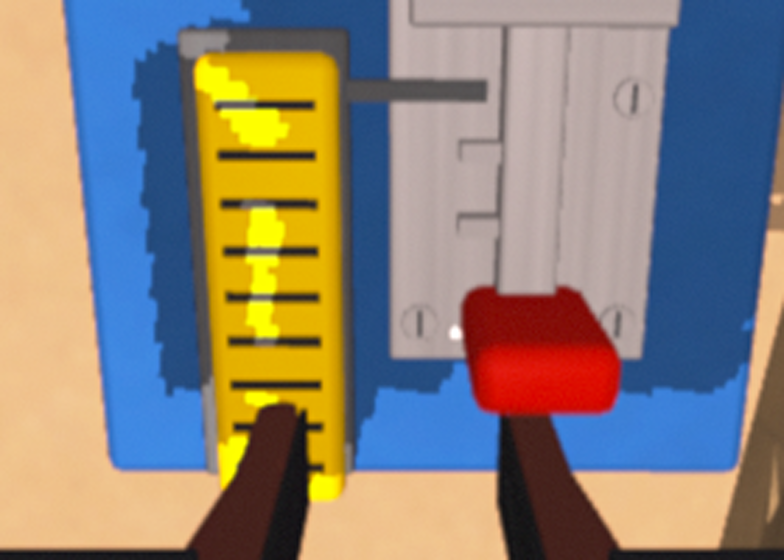

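send_rows([
  {"translation":[0,0,-0.02],"twist":[0,0,0]},
  {"translation":[0,0,-0.04],"twist":[0,0,0]},
  {"translation":[0,0,-0.06],"twist":[0,0,0]},
  {"translation":[0,0,-0.08],"twist":[0,0,0]},
  {"translation":[0,0,-0.1],"twist":[0,0,0]},
  {"translation":[0,0,-0.12],"twist":[0,0,0]},
  {"translation":[0,0,-0.135],"twist":[0,0,0]},
  {"translation":[0,0,-0.135],"twist":[0,0,0]},
  {"translation":[0,0,-0.135],"twist":[0,0,0]},
  {"translation":[0,0,-0.135],"twist":[0,0,0]},
])

```text
t: 13.3
ee_pos: [500.4, -32.6, 261.3]
orientation: [2.072, 2.361, 0.0]
ft_force: [-1.6, -0.5, 6.2]
width: 36.6
```

send_rows([
  {"translation":[-0.004,0.03,0],"twist":[0,0,0]},
  {"translation":[-0.008,0.06,0],"twist":[0,0,0]},
  {"translation":[-0.011,0.09,0],"twist":[0,0,0]},
  {"translation":[-0.015,0.12,0],"twist":[0,0,0]},
  {"translation":[-0.019,0.15,0],"twist":[0,0,0]},
  {"translation":[-0.023,0.18,0],"twist":[0,0,0]},
  {"translation":[-0.027,0.21,0],"twist":[0,0,0]},
  {"translation":[-0.03,0.24,0],"twist":[0,0,0]},
  {"translation":[-0.034,0.27,0],"twist":[0,0,0]},
  {"translation":[-0.036,0.28,0],"twist":[0,0,0]},
])

```text
t: 14.3
ee_pos: [497.1, -5.0, 261.5]
orientation: [2.07, 2.361, -0.0]
ft_force: [-0.7, -5.8, 5.3]
width: 36.4
```

send_rows([
  {"translation":[-0.003,0.02,-0.005],"twist":[0,0,0]},
  {"translation":[-0.005,0.04,-0.005],"twist":[0,0,0]},
  {"translation":[-0.008,0.06,-0.005],"twist":[0,0,0]},
  {"translation":[-0.01,0.08,-0.005],"twist":[0,0,0]},
  {"translation":[-0.013,0.1,-0.005],"twist":[0,0,0]},
  {"translation":[-0.015,0.12,-0.005],"twist":[0,0,0]},
  {"translation":[-0.017,0.13,-0.005],"twist":[0,0,0]},
  {"translation":[-0.018,0.14,-0.005],"twist":[0,0,0]},
  {"translation":[-0.018,0.14,-0.005],"twist":[0,0,0]},
  {"translation":[-0.018,0.14,-0.005],"twist":[0,0,0]},
])

```text
t: 15.3
ee_pos: [495.5, 8.9, 261.1]
orientation: [2.071, 2.36, 0.001]
ft_force: [0.5, -5.4, 6.1]
width: 36.7
```

```bash
python3 - <<'E'
from workcell import ctrl
import cv2,numpy as np
o=ctrl.get_obs();print(o["t"],o["ee_pos"],o["width"],o["ft_force"])
d=ctrl.get_image("wrist")
cv2.imwrite("pics/w4.png",cv2.resize(d["img"][40:290,180:460,::-1],None,fx=2.4,fy=2.4,interpolation=cv2.INTER_CUBIC))
E
```

```text
15.3 [495.47202698   8.9464249  261.11907781] 36.71370502569868 [ 0.51642915 -5.37907551  6.09220055]
```

View pics/w4.png

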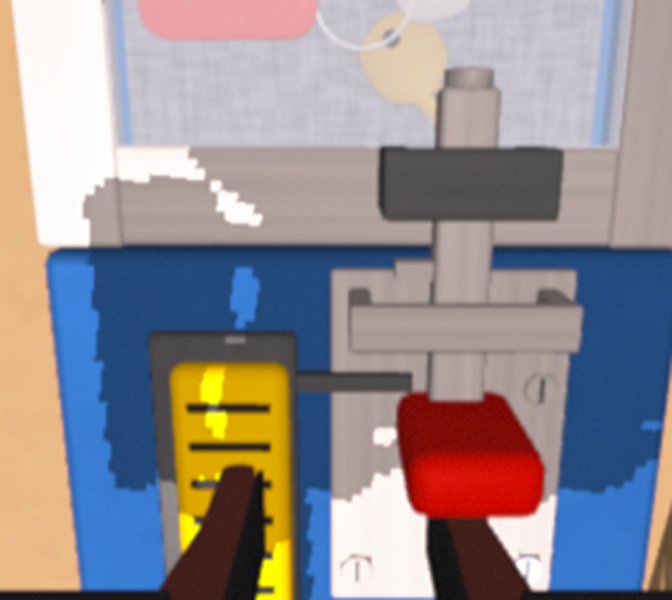

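send_rows([
  {"translation":[-0.001,0.005,0],"twist":[0,0,0]},
  {"translation":[-0.001,0.01,0],"twist":[0,0,0]},
  {"translation":[-0.002,0.015,0],"twist":[0,0,0]},
  {"translation":[-0.003,0.02,0],"twist":[0,0,0]},
  {"translation":[-0.003,0.025,0],"twist":[0,0,0]},
  {"translation":[-0.004,0.03,0],"twist":[0,0,0]},
  {"translation":[-0.004,0.03,0],"twist":[0,0,0]},
  {"translation":[-0.004,0.03,0],"twist":[0,0,0]},
  {"translation":[-0.004,0.03,0],"twist":[0,0,0]},
  {"translation":[-0.004,0.03,0],"twist":[0,0,0]},
])

```text
t: 16.35
ee_pos: [495.1, 11.9, 261.1]
orientation: [2.07, 2.36, 0.001]
ft_force: [0.3, -6.5, 6.5]
width: 36.7
```

send_rows([
  {"translation":[-0.001,0.005,0],"twist":[0,0,0]},
  {"translation":[-0.001,0.01,0],"twist":[0,0,0]},
  {"translation":[-0.002,0.015,0],"twist":[0,0,0]},
  {"translation":[-0.003,0.02,0],"twist":[0,0,0]},
  {"translation":[-0.003,0.02,0],"twist":[0,0,0]},
  {"translation":[-0.003,0.02,0],"twist":[0,0,0]},
  {"translation":[-0.003,0.02,0],"twist":[0,0,0]},
  {"translation":[-0.003,0.02,0],"twist":[0,0,0]},
  {"translation":[-0.003,0.02,0],"twist":[0,0,0]},
  {"translation":[-0.003,0.02,0],"twist":[0,0,0]},
])

```text
t: 17.35
ee_pos: [495.0, 13.0, 261.2]
orientation: [2.07, 2.359, -0.001]
ft_force: [-0.1, -14.7, 7.1]
width: 36.6
```

```bash
python3 - <<'E'
from h import *
from workcell import ctrl
import cv2
p=np.load("box2.npy")
o=ctrl.get_obs();print(o["t"],o["ee_pos"],o["ft_force"])
v=o["ee_pos"][:2]-p[:2];c,s=np.cos(p[2]),np.sin(p[2]);print("finger front box x",c*v[0]+s*v[1]+10,"y",-s*v[0]+c*v[1],"knob rear start",p[4]-7)
d=ctrl.get_image("wrist")
# predicted rows of knob top rear edge for given knob rear x
im=cv2.resize(d["img"][150:290,280:460,::-1],None,fx=4,fy=4,interpolation=cv2.INTER_CUBIC);cv2.imwrite("pics/w5.png",im)
for x in range(-60,-42,2):
    a=(proj(d,b2w(p,[[x,-20,108],[x+14,-20,108]]))-[280,150])*4;print(x,a.round().tolist())
E
```

```text
17.35 [494.95372877  12.9884266  261.22833195] [ -0.05189419 -14.71546951   7.05468721]
finger front box x -53.07785499931929 y 4.788911523292671 knob rear start -92.9934066201638
-60 [[385.0, 502.0], [392.0, 391.0]]
-58 [[386.0, 487.0], [393.0, 375.0]]
-56 [[387.0, 471.0], [394.0, 358.0]]
-54 [[388.0, 455.0], [395.0, 341.0]]
-52 [[389.0, 439.0], [396.0, 324.0]]
-50 [[390.0, 423.0], [397.0, 307.0]]
-48 [[391.0, 407.0], [398.0, 290.0]]
-46 [[392.0, 391.0], [399.0, 273.0]]
-44 [[393.0, 375.0], [400.0, 256.0]]
```

View pics/w5.png

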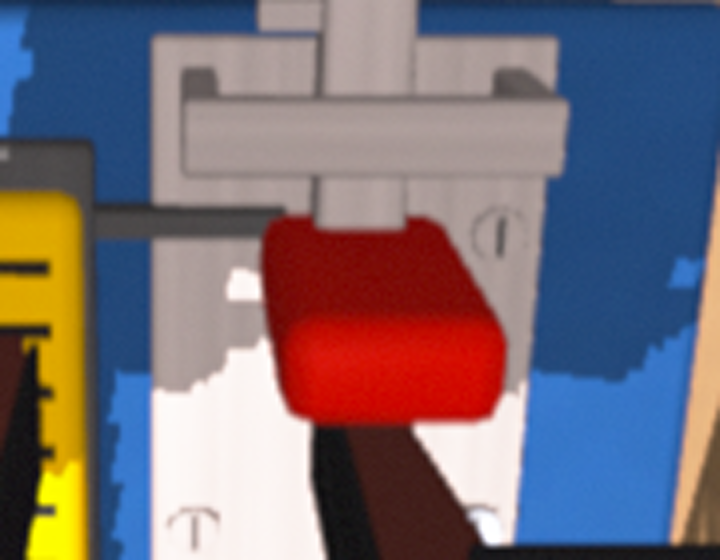

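send_rows([
  {"translation":[0.002,-0.015,0],"twist":[0,0,0]},
  {"translation":[0.003,-0.025,0],"twist":[0,0,0]},
  {"translation":[0.003,-0.025,0.04],"twist":[0,0,0]},
  {"translation":[0.003,-0.025,0.08],"twist":[0,0,0]},
  {"translation":[0.003,-0.025,0.15],"twist":[0,0,0]},
  {"translation":[0.003,-0.025,0.25],"twist":[0,0,0]},
  {"translation":[0.003,-0.025,0.4],"twist":[0,0,0]},
  {"translation":[0.003,-0.025,0.6],"twist":[0,0,0]},
  {"translation":[0.003,-0.025,0.8],"twist":[0,0,0]},
  {"translation":[0.003,-0.025,1.0],"twist":[0,0,0]},
])

```text
t: 18.4
ee_pos: [494.1, 11.9, 361.9]
orientation: [-2.072, -2.361, 0.001]
ft_force: [0.2, 0.2, 0.6]
width: 36.1
```

send_rows([
  {"translation":[0,-0.05,0.03],"twist":[0,0,0]},
  {"translation":[0,-0.1,0.05],"twist":[0,0,0]},
  {"translation":[0,-0.2,0.1],"twist":[0,0,0]},
  {"translation":[0,-0.3,0.1],"twist":[0,0,0]},
  {"translation":[0,-0.4,0.1],"twist":[0,0,0]},
  {"translation":[0,-0.4,0.1],"twist":[0,0,0]},
  {"translation":[0,-0.4,0.1],"twist":[0,0,0]},
  {"translation":[0,-0.4,0.1],"twist":[0,0,0]},
  {"translation":[0,-0.4,0.1],"twist":[0,0,0]},
  {"translation":[0,-0.4,0.1],"twist":[0,0,0]},
])

```text
t: 19.4
ee_pos: [494.5, -27.8, 370.6]
orientation: [-2.072, -2.362, -0.0]
ft_force: [-0.5, -0.6, -0.3]
width: 36.4
```

```bash
python3 - <<'E'
from h import *
from workcell import ctrl
import cv2
p=np.load("box2.npy")
o=ctrl.get_obs();print(o["t"],o["ee_pos"],o["ft_force"])
d=ctrl.get_image("wrist");im=d["img"][20:260,200:480,::-1]
cv2.imwrite("pics/w6.png",cv2.resize(im,None,fx=2.5,fy=2.5,interpolation=cv2.INTER_CUBIC))
for x in (-59,-57,-55,-53,-51,-49): print(x,((proj(d,b2w(p,[[x,-20,108]]))-[200,20])*2.5).round(1))
q=p[3]
for z in (86,78): print("pad",z,((proj(d,b2w(p,[[q+45,17,z],[q+45,43,z],[q-45,17,z],[q-45,43,z]]))-[200,20])*2.5).round().tolist())
E
```

```text
19.4 [494.53416967 -27.76423136 370.64183784] [-0.49430317 -0.5655225  -0.29373666]
-59 [[411.3 322.2]]
-57 [[411.6 315.4]]
-55 [[411.9 308.6]]
-53 [[412.1 301.7]]
-51 [[412.4 294.8]]
-49 [[412.7 287.9]]
pad 86 [[287.0, 228.0], [204.0, 227.0], [288.0, 498.0], [213.0, 498.0]]
pad 78 [[288.0, 226.0], [207.0, 226.0], [289.0, 490.0], [215.0, 490.0]]
```

View pics/w6.png

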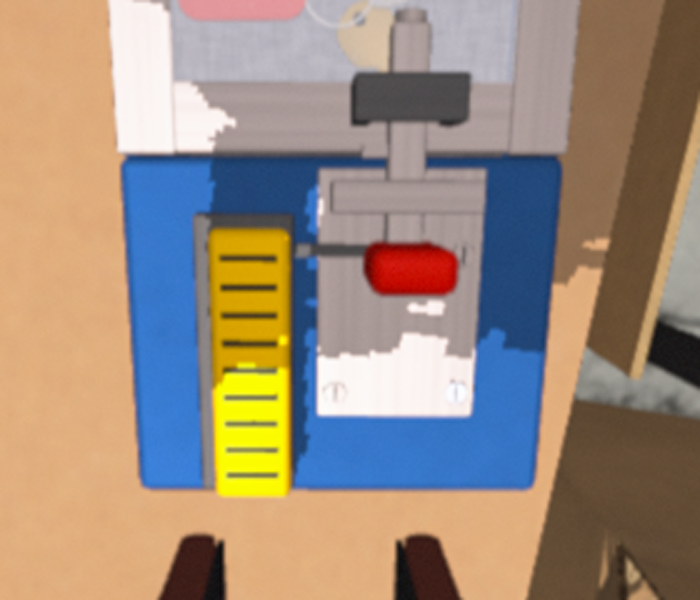

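```bash
python3 -c "
from workcell import ctrl
print(ctrl.close_job())"
```

```text
the job is handed in; nothing more can be done
None
```

The box is locked, as far as my last checks show, and the job is handed in. `close_job()` gave no verdict. The arm's clock read 19.4 s after the last move.

**What I did:**
1. **Lid:** I pushed it shut with the closed fingertips. They ended 59.8 mm above the bench, with 4.3 N against the stop.
2. **Catch:** I pressed it down with one fingertip at about 6 to 7 N, to roughly 6.5 to 7 mm.
3. **Bolt:** Keeping the catch down, the other fingertip pushed the knob until the sideways force rose to 14.7 N, which I took as the end stop. I then backed off and lifted clear.

**Last checks:**
- **Bolt:** In the final wrist picture it is through the keeper, and the knob has moved about 41 mm. The bolt may have started up to 8 mm along, so this is consistent with the 44 mm stop.
- **Catch:** The picture matches the raised height of 86 mm. The picture separates up from down, but it can't confirm the 1.5 mm limit.
- **Lid:** It is still shut in the final picture.
- **Robot:** The fingers stand clear of everything, with wrist forces under 1 N.
- **Loose things:** I did not measure them again. No wrist force I read suggested contact with any of them.

None of the checks failed or disagreed. Two move calls were refused before moving because I had left out the twist values, so I sent them again.

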